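# Glue-up prep: glue pot off the warmer, faulty slats into the scrap drawer

## Robot

A 6-joint arm with a two-finger parallel gripper is mounted at the origin on the work surface. World frame = base frame: x ahead of the robot, y to its left, z up, the work surface at z = 0. Lengths are in m, angles in rad, forces in N, time in s.
With the tool pointing down it reaches from about 0.35 to 0.85 m from the base axis. Payload 8.1 kg.
Tool frame: the origin (TCP) lies on the centre line of the jaws, within the pads' length; the fingertips stand 17 mm ahead of it and the grasp point (between the pads) lies 2 mm behind it; z points along the fingers, y is the line along which they close (so a half turn about z gives the same grasp; the last joint's range is limited). The gripper opens to 93 mm and grips with 3 to 60 N. Pads are 15 mm wide; open, the fingers measure 128 mm over their backs; the gripper's body (75 mm by 188 mm) begins 65 mm behind the grasp point.
Start: joints at [1.099, 0.13, 1.488, -0, 1.523, -0.085], TCP at [0.226, 0.556, 0.236] pointing down, gripper open.
Joint ranges: [-2.96, 2.96], [-0.89, 2.26], [0.02, 2.5], [-1.34, 4.48], [0, 2.73], [-2.66, 2.66]. Speed limits (rad/s): [2.39, 2.39, 2.79, 3.14, 3.14, 3.14].

## Interface

Orientations are given as a rotation vector (axis times angle).
In Python, from plant import telemetry, viewer, order gives the robot as it stands.
- The arm moves only by the tool send_rows, never from a script. Its argument "plan" is a list that holds one entry, the list of rows, each a list of 5 numbers: the closure, from -1 (fully open) to 1 (shut), then the shift along the world's x, y, z normalised to -1 to 1, where 1 is 0.2 m, then the turn about the world's z normalised to -1 to 1, where 1 is 60 degrees. A call has 1 to 20 rows; each row is the pose to reach, as a shift and turn from the pose commanded when the call began; what a row does not reach only later rows make up. A row lasts 1/12 s, in which the tool goes at most 41.7 mm and 7.16 degrees, less where a joint would pass 70% of its speed; a pose out of reach is approached as far as the arm can. A call with a number of a shift or a turn outside -1 to 1 is refused whole. A call with a gripper value outside its range is refused whole. The fingers move at their own pace and stop on an object; "force" is the grip in N (left out, the last holds). Time passes only in rows, so rows that repeat a pose let the fingers close. It gives the time, the measured TCP pose, the force, the opening and the grip force at its end, in the units of the state.
- telemetry.read_state(): the state, without advancing time (a new reading comes with each control period).
- viewer.read_camera(name): name is "side" or "top" or "wrist"; returns (picture, depth): 420x560x3 uint8, blue, green, red; 420x560 float32, m along the optical axis (not along the pixel's ray), 0 where there is no reading.
- viewer.calibration(name): a dict with "camera_matrix" (3x3 intrinsics, pixels), "extrinsics" (4x4, takes a point from camera to world coordinates); the wrist camera has in their place "hand_eye" (4x4, takes a point from camera to tool coordinates, whose origin is the TCP and whose axes are the flange's). Camera axes: x right, y up, looking along -z (the intrinsics and any distortion apply to the point x, -y, -z); pixel columns grow to the right and rows downward; lengths in m; the calibration is good to about 2 mm. The wrist camera is an equidistant fisheye: a pixel r from the principal point sees the ray r / f radians off the axis. A picture is of the moment at which its call begins: read the wrist's pose just before it. calibration takes no time and is no camera call.
- order.close_job(): hands the job in; it is judged then, once.
The state is a dict: "t": time; "q": joint angles; "dq": joint speeds; "joint_torque": joint torques, N m; "tool_pos": TCP position; "orientation": TCP orientation; "force": force on the tool from outside, world axes, zero at the start; "wrist_torque": the same for the moment, N m; "opening": finger opening in m; "gripper_force": force on a finger pad.
Only numpy, scipy, OpenCV 4.12 (cv2) and the standard library are available. Lean on these libraries where they do the work, as an engineer would, in place of code of your own. Each camera call takes 0.05 s, during which the arm holds its last target. There are 200 camera calls.

## Task

Get the bench ready for gluing. First lift the glue pot off its warmer and stand it upright, wholly on the round cork disc beside it. Then pull the cabinet's scrap drawer out to its stop, put every short or chipped slat from the green cutting mat into it, and push the drawer fully home. Leave the good full-length slats, the bottle and the pencil where they are.

Things in the scene. Friction and masses are not known exactly. Their poses are not given: they have to be found in the camera images.
- pot: Closed aluminium glue pot, 88 mm across (foot 80), lid top at 76 mm. Origin: centre of its underside; z up. Its dark wooden handle is a level bar along the pot's y axis over the centre, 96 mm long, 12 mm thick along x, 121 to 135 mm above the underside, on two thin straps at y = +-46 mm; 45 mm free under it. 0.3 to 0.65 kg. Starts upright on the warmer.
- warmer_top (a point): Centre of the flat top of the warmer, a fixed round hot plate 132 mm across and 45 mm high on the left of the bench; z up.
- cork_top (a point): Centre of the upper face of the fixed round cork disc, 150 mm across, 6 mm thick; z up. Warmer and disc may have changed places.
- cabinet_drawer0 (a joint): Slide of the scrap drawer, 0 m shut, 0.1736 m fully out at its stop. It stays where it is left (friction about 1 N).
- cabinet_drawer0_handle (a point): Middle of the drawer's handle, a level round steel bar 11 mm thick, 120 mm long along y, its axis 35 mm out from the drawer front, 72 mm above the bench. It moves with the drawer, which opens along this point's -x axis. The cabinet is 250 mm deep (x), 290 mm wide, 110 mm high; the drawer front rises to 96 mm.
- drawer_floor (a point): Point on the drawer's inner floor (moves with it), midway across, 42 mm behind its front wall: x to the back, y across, z up. Inside, the drawer reaches from x = -42 to +162 mm and y = -124 to +124 mm, 66 mm deep to the rim of its 6 mm walls. Fully out, its part from x = -42 to +125 mm lies clear of the cabinet top. The handle is 98 mm from this point towards -x.
- good1: Good wooden slat, to be left: plain block 100 mm long (x), 32 mm wide (y), 22 mm high. Origin: centre of its underside. May be absent.
- good2: Good wooden slat, to be left: plain block 100 mm long (x), 32 mm wide (y), 22 mm high. Origin: centre of its underside. May be absent.
- good3: Good wooden slat, to be left: plain block 100 mm long (x), 32 mm wide (y), 22 mm high. Origin: centre of its underside. May be absent.
- good4: Good wooden slat, to be left: plain block 100 mm long (x), 32 mm wide (y), 22 mm high. Origin: centre of its underside. May be absent.
- short1: Faulty wooden slat, too short: plain block 66 mm long (x), 32 mm wide (y), 22 mm high. Origin: centre of its underside. 30 g. May be absent.
- short2: Faulty wooden slat, too short: plain block 66 mm long (x), 32 mm wide (y), 22 mm high. Origin: centre of its underside. 30 g. May be absent.
- short3: Faulty wooden slat, too short: plain block 66 mm long (x), 32 mm wide (y), 22 mm high. Origin: centre of its underside. 30 g. May be absent.
- chipped1: Faulty wooden slat, chipped: 100 mm long (x), 32 mm wide (y), 22 mm high, but from x = +8 mm to its +x end the +y half is broken out, leaving a tongue 14 mm wide (y -16 to -2 mm). Full width from x = -50 to +8 mm: grip it near x = -18 mm. Origin: centre of the underside of the full outline. 35 g. May be absent.
- chipped2: Faulty wooden slat, chipped: 100 mm long (x), 32 mm wide (y), 22 mm high, but from x = +8 mm to its +x end the +y half is broken out, leaving a tongue 14 mm wide (y -16 to -2 mm). Full width from x = -50 to +8 mm: grip it near x = -18 mm. Origin: centre of the underside of the full outline. 35 g. May be absent.
- bottle: Bystander to leave alone: white plastic bottle, 66 mm across, 170 mm high, upright.
- pencil: Bystander to leave alone: pencil, 160 mm long, 8 mm thick, lying in front of the cutting mat.
There are look-alikes about, which are no part of the job. Leave any blue look-alike of the chipped1 alone. What is shaped like the short3 but red is not meant.

How it is judged:
By the outcome, as a careful person would: the job done as asked, in the order asked, and still so for the second after the job is handed in, with the robot touching nothing.
Of short1, short2, short3, chipped1, chipped2 only 3 to 5 are there at a start; the rules pass over those that are not, and their reading is None.
Of good1, good2, good3, good4 only 2 to 4 are there at a start; the rules pass over those that are not, and their reading is None.
At some moment in a run one of short1, short2, short3, chipped1, chipped2 may be knocked a few centimetres aside while the robot is not near it.
Once in a run the grip may slacken for a moment while it holds something.
It also fails if it takes over 210 s, if anything falls off the work surface, if the arm or the gripper's body presses on something with over 40 N, if the wrist force passes 120 N, or if a joint passes its speed limit or range.

## Working session

There is one attempt and no reset: what is moved stays moved. The work goes in short steps, Python scripts to look and compute and a tool call to move; the robot and the scene stay as the last step left them, time stands still between calls to the robot, and variables do not carry over. Pictures are saved under pics/ and viewed, at most 14 in all, crops included, and the job is handed in when it is done.

Besides the shell and the picture viewer there is one more tool, called after ">>>" as name(argument=value, ...), one argument or row to a line, values as JSON. send_rows: Moves the arm, as the interface text tells. Scaled input: -1 to 1 covers 0.2 m each way for a shift and 60 degrees each way for a turn. Its arguments: {"type":"object","properties":{"plan":{"type":"array"},"force":{"type":"number"}},"required":["plan"]}

```bash
mkdir -p pics; ls; cat > h.py <<'E'
import numpy as np, cv2
from plant import telemetry, viewer, order
def grab(n,f):
    s=telemetry.read_state(); p,d=viewer.read_camera(n); cv2.imwrite(f'pics/{f}.png',p); np.save(f'pics/{f}.npy',d); return s,p,d
def world(n,d):
    """HxWx3 world points for fixed cameras"""
    c=viewer.calibration(n); K=np.array(c['camera_matrix']); T=np.array(c['extrinsics'])
    v,u=np.mgrid[:d.shape[0],:d.shape[1]]
    P=np.stack([(u-K[0,2])/K[0,0]*d,-(v-K[1,2])/K[1,1]*d,-d],-1)
    W=P@T[:3,:3].T+T[:3,3]; W[d==0]=np.nan; return W
E
python3 - <<'E'
from h import *
for n in ('top','side'):
    s,p,d=grab(n,n+'0'); c=viewer.calibration(n); print({k:np.round(v,3).tolist() if not isinstance(v,str) else v for k,v in c.items()})
    W=world(n,d); print(n,np.round(W[210,280],3))
print(s)
E
```

```text
pics
{'camera_matrix': [[445.355, 0.0, 284.731], [0.0, 445.355, 210.344], [0.0, 0.0, 1.0]], 'extrinsics': [[-0.006, 0.989, -0.148, 0.313], [-1.0, -0.004, 0.01, 0.086], [0.009, 0.149, 0.989, 1.184], [0.0, 0.0, 0.0, 1.0]]}
top [ 0.492  0.087 -0.001]
{'camera_matrix': [[417.605, 0.0, 269.498], [0.0, 417.605, 201.147], [0.0, 0.0, 1.0]], 'extrinsics': [[-0.985, 0.077, -0.152, 0.272], [-0.17, -0.505, 0.846, 1.205], [-0.012, 0.86, 0.51, 0.743], [0.0, 0.0, 0.0, 1.0]]}
side [0.449 0.028 0.002]
{'t': 0.05, 'q': array([ 1.09861934e+00,  1.31124296e-01,  1.48925160e+00, -2.59139435e-06,
        1.52303398e+00, -8.53974588e-02]), 'dq': array([ 0.00023698,  0.00015189,  0.00081188, -0.00012882, -0.00036231,
        0.00094123]), 'joint_torque': array([ 4.29452321e-04, -5.61766720e+01, -4.93493629e+01,  7.71304825e-02,
        2.97880266e-02, -1.35620817e-04]), 'tool_pos': array([0.22605782, 0.55520488, 0.23462467]), 'orientation': array([-6.03675853e-01, -3.08253891e+00,  2.74495428e-03]), 'force': array([ 0.07690052, -0.20350689, -0.14763616]), 'wrist_torque': array([-0.02051506, -0.02661443, -0.00425459]), 'gripper_force': 0.0, 'opening': 0.09343708076285764}
```

View pics/top0.png

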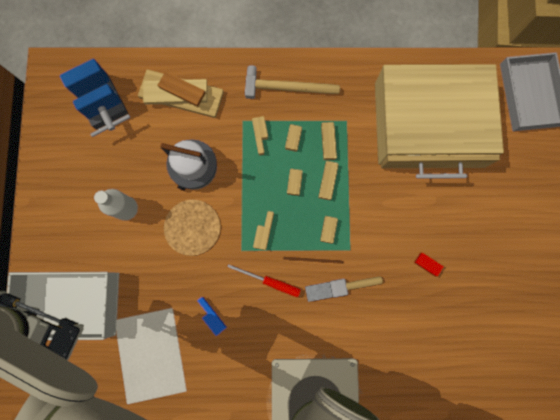

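View pics/side0.png

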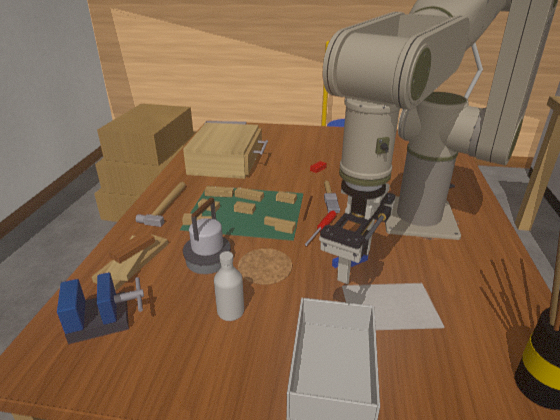

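The top view shows the pot on its warmer at (190,163) and the cork at (192,227). The bottle is at (117,205) and the cabinet handle bar at (441,177). There are seven slats on the mat: chipped at (260,135) and (264,230), short at (293,138), (295,182) and (329,230), and good at (329,140) and (328,181).

```bash
cat >> h.py <<'E'
def slats(f='top0'):
    p=cv2.imread(f'pics/{f}.png'); W=world('top',np.load(f'pics/{f}.npy'))
    hsv=cv2.cvtColor(p,cv2.COLOR_BGR2HSV)
    m=((W[...,2]>.014)&(W[...,2]<.035)).astype(np.uint8)
    m[:110]=0; m[255:]=0; m[:,:240]=0; m[:,355:]=0
    n,l,st,ce=cv2.connectedComponentsWithStats(m)
    for i in range(1,n):
        if st[i,4]<40: continue
        P=W[l==i]; P=P[P[:,2]>.018] if (P[:,2]>.018).sum()>30 else P
        (c,sz,a)=cv2.minAreaRect((P[:,:2]*1000).astype(np.float32))
        b=cv2.boxPoints((c,sz,a)); e=b[1]-b[0]; g=b[2]-b[1]
        e=e if np.linalg.norm(e)>np.linalg.norm(g) else g
        print('px',ce[i].round(),'rect',np.round(c),'size',np.round(sz),'long axis deg',round(np.degrees(np.arctan2(e[1],e[0]))%180,1),'mean',np.round(P.mean(0)*1000),len(P))
E
python3 - <<'E'
from h import *
slats()
p=cv2.imread('pics/top0.png'); W=world('top',np.load('pics/top0.npy'))
def box(c0,r0,c1,r1,lo,hi):
    w=W[r0:r1,c0:c1].reshape(-1,3); return w[(w[:,2]>lo)&(w[:,2]<hi)]
def rect(P):
    c,sz,a=cv2.minAreaRect((P[:,:2]*1000).astype(np.float32)); return np.round(c),np.round(sz),round(a,1),len(P),np.round(P.mean(0)*1000)
def circ(P):
    c,r=cv2.minEnclosingCircle((P[:,:2]*1000).astype(np.float32)); return np.round(c),round(r,1),len(P)
print('pothandle',rect(box(150,130,220,200,.155,.2)))
H=box(150,130,220,200,.155,.2); print(np.round(H.min(0),3),np.round(H.max(0),3))
print('pot lid',circ(box(150,130,220,200,.11,.13)),'warmer',circ(box(150,120,225,195,.035,.06)))
print('cork',circ(box(160,197,224,259,.0035,.012)))
h=box(405,163,475,190,.055,.09); print('drawer handle',rect(h),np.round(h.min(0),3),np.round(h.max(0),3))
c=box(370,55,510,170,.1,.12); print('cab top',rect(c))
print('bottle',circ(box(85,180,140,225,.03,.2)))
print('bottle top',circ(box(85,180,140,225,.15,.2)))
S=world('side',np.load('pics/side0.npy'))
w=S[195:225,190:218].reshape(-1,3); w=w[(w[:,2]>.16)&(w[:,2]<.19)];print('side handle',rect(w),w[:,2].max())
i=cv2.imread('pics/top0.png'); a=cv2.resize(i[110:260,140:360],None,fx=3.6,fy=3.6,interpolation=cv2.INTER_CUBIC); cv2.imwrite('pics/c1.png',a)
E
```

```text
px [259. 132.] rect [696. 138.] size [103.  32.] long axis deg 10.5 mean [703. 142.  23.] 318
px [328. 140.] rect [680. -45.] size [101.  32.] long axis deg 2.6 mean [679. -45.  23.] 424
px [293. 137.] rect [689.  51.] size [32. 67.] long axis deg 167.6 mean [688.  51.  23.] 272
px [328. 180.] rect [570. -42.] size [ 32. 100.] long axis deg 167.6 mean [569. -41.  23.] 431
px [294. 182.] rect [566.  49.] size [32. 67.] long axis deg 172.1 mean [565.  49.  23.] 292
px [263. 233.] rect [438. 132.] size [ 32. 100.] long axis deg 167.9 mean [428. 132.  23.] 358
px [328. 229.] rect [437. -40.] size [32. 66.] long axis deg 167.8 mean [437. -40.  23.] 305
pothandle (array([609., 318.]), array([96., 13.]), 75.9, 249, array([608., 317., 177.]))
[0.592 0.272 0.156] [0.625 0.366 0.185]
pot lid (array([608., 319.]), 48.1, 742) warmer (array([611., 321.]), 66.6, 802)
cork (array([450., 316.]), 103.5, 1817)
drawer handle (array([ 583., -327.]), array([ 43., 181.]), 0.7, 387, array([ 581., -322.,   71.])) [ 0.561 -0.417  0.055] [ 0.605 -0.236  0.082]
cab top (array([ 730., -326.]), array([293., 250.]), 89.9, 10192, array([ 733., -325.,  108.]))
bottle (array([499., 499.]), 33.5, 867)
bottle top (array([499., 500.]), 15.7, 164)
side handle (array([608., 320.]), array([105.,  15.]), 75.9, 187, array([608., 326., 175.])) 0.18137404488727193
```

View pics/c1.png

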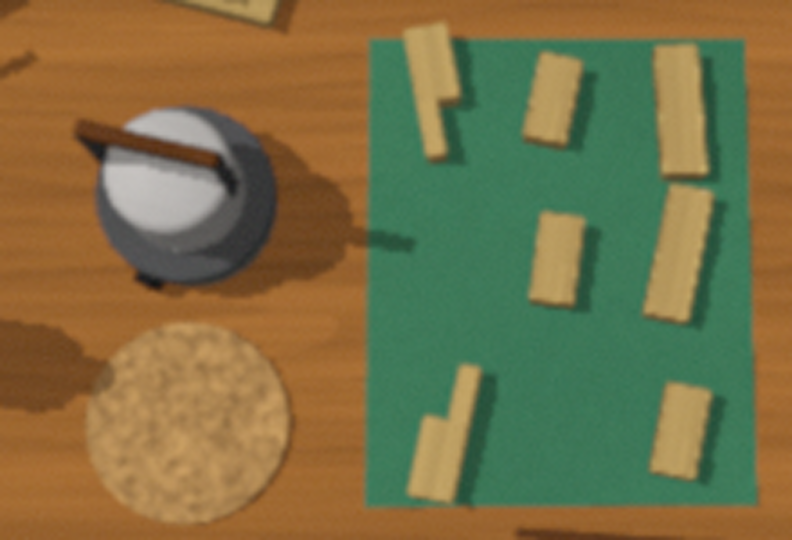

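The crop confirms the slats. On the chipped pair, the full-width part points up (+x) on the one at the top of the mat and down (−x) on the lower one.

>>> send_rows(
  plan=[
    [[-0.3, 1, -0.6, 0, -0.68], [-0.3, 1, -0.6, 0, -0.68], [-0.3, 1, -0.6, 0, -0.68], [-0.3, 1, -0.6, 0, -0.68], [-0.3, 1, -0.6, 0, -0.68], [-0.3, 1, -0.6, 0, -0.68], [-0.3, 1, -0.6, 0, -0.68], [-0.3, 1, -0.6, 0, -0.68]],
  ],
  force=45,
)

```text
t: 0.77
tool_pos: [0.4273, 0.4345, 0.2349]
orientation: [-1.643, -2.677, 0.002]
force: [-1.1, 0.2, -0.5]
opening: 0.0604
gripper_force: 0.0
```

```bash
cat >> h.py <<'E'
def st():
    s=telemetry.read_state(); R=cv2.Rodrigues(np.array(s['orientation']))[0]
    print('t %.2f'%s['t'],'tcp',np.round(s['tool_pos']*1000,1),'yawY %.1f'%np.degrees(np.arctan2(R[1,1],R[0,1])),'tilt',np.round(R[:2,2],3),'open %.1f'%(s['opening']*1000),'gf %.1f'%s['gripper_force'],'F',np.round(s['force'],1),'q',np.round(s['q'],2))
    return s
def go(x,y,z,yaw=None):
    """normalised move from the present pose to x,y,z (mm), closing-line yaw (deg, mod 180)"""
    s=st(); d=(np.array([x,y,z])/1000-s['tool_pos'])/.2
    R=cv2.Rodrigues(np.array(s['orientation']))[0]; c=np.degrees(np.arctan2(R[1,1],R[0,1]))
    t=0 if yaw is None else ((yaw-c+90)%180-90)/60
    print('shift',d.round(3),'turn %.3f'%t,'rows %.1f'%max(np.linalg.norm(d)*.2/.0417,abs(t)*60/7.16))
E
python3 - <<'E'
from h import *
p=cv2.imread('pics/top0.png'); W=world('top',np.load('pics/top0.npy'))
# cork via colour-free edges read off the crop
c=viewer.calibration('top');K=np.array(c['camera_matrix']);T=np.array(c['extrinsics'])
def px(u,v,z):
    r=T[:3,:3]@np.array([(u-K[0,2])/K[0,0],-(v-K[1,2])/K[1,1],-1]); return (T[:3,3]+r*(z-T[2,3])/r[2])*1000
for u,v in [(163.9,227),(220.8,227),(192.2,199.2),(192.2,255.3)]: print('cork edge',px(u,v,.006).round(1))
w=W[172:184,415:468]; m=(w[...,2]>.068)&(w[...,2]<.085); P=w[m]*1000
print('handle pts',len(P),np.round(np.percentile(P,[2,25,50,75,98],axis=0),1))
go(608.5,318,236,-14.1)
E
```

```text
cork edge [446.9 394.8   6. ]
cork edge [446.2 244.    6. ]
cork edge [521.5 321.7   6. ]
cork edge [371.7 318.    6. ]
handle pts 223 [[ 562.6 -386.9   69.4]
 [ 565.  -356.8   72.9]
 [ 567.9 -321.    74.7]
 [ 571.5 -288.3   76.3]
 [ 577.5 -264.    80.1]]
t 0.77 tcp [427.3 434.5 234.9] yawY 26.9 tilt [-0.001 -0.001] open 60.4 gf 0.0 F [-1.1  0.2 -0.5] q [0.71 0.16 1.46 0.   1.53 0.24]
shift [ 0.906 -0.583  0.005] turn -0.684 rows 5.7
```

>>> send_rows(
  plan=[
    [[-0.3, 0.906, -0.583, 0, -0.684], [-0.3, 0.906, -0.583, 0, -0.684], [-0.3, 0.906, -0.583, 0, -0.684], [-0.3, 0.906, -0.583, 0, -0.684], [-0.3, 0.906, -0.583, 0, -0.684], [-0.3, 0.906, -0.583, 0, -0.684], [-0.3, 0.906, -0.583, 0, -0.684], [-0.3, 0.906, -0.583, 0, -0.684], [-0.3, 0.906, -0.583, 0, -0.684]],
  ],
)

```text
t: 1.52
tool_pos: [0.6059, 0.3209, 0.2355]
orientation: [-2.469, -1.941, 0.001]
force: [-1.3, -0.2, -0.1]
opening: 0.0606
gripper_force: 0.0
```

```bash
python3 - <<'E'
from h import *
go(608.5,318,171,-14.1)
grab('wrist','w1')
E
```

```text
t 1.52 tcp [605.9 320.9 235.5] yawY -13.7 tilt [-0.001  0.   ] open 60.6 gf 0.0 F [-1.3 -0.2 -0.1] q [0.41 0.36 1.22 0.   1.56 0.65]
shift [ 0.013 -0.014 -0.322] turn -0.007 rows 1.5
```

View pics/w1.png

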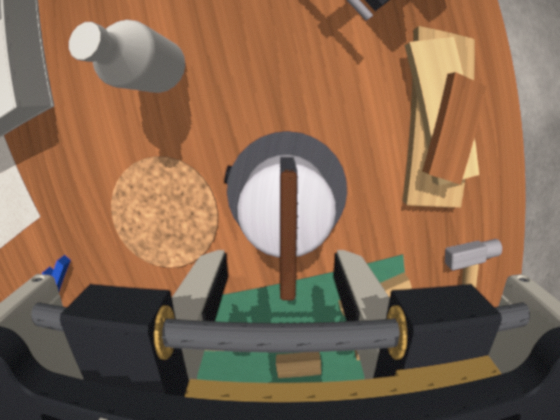

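The wrist view shows the handle bar at (288,158–298), parallel to the fingers and centred between them. Next I descend and grip.

>>> send_rows(
  plan=[
    [[-0.3, 0.013, -0.014, -0.2, 0], [-0.3, 0.013, -0.014, -0.325, 0], [-0.3, 0.013, -0.014, -0.325, 0], [-0.3, 0.013, -0.014, -0.325, 0], [1, 0.013, -0.014, -0.325, 0], [1, 0.013, -0.014, -0.325, 0], [1, 0.013, -0.014, -0.325, 0], [1, 0.013, -0.014, -0.325, 0], [1, 0.013, -0.014, -0.325, 0], [1, 0.013, -0.014, -0.325, 0], [1, 0.013, -0.014, -0.325, 0], [1, 0.013, -0.014, -0.325, 0]],
  ],
)

```text
t: 2.57
tool_pos: [0.6102, 0.3162, 0.1707]
orientation: [2.476, 1.934, -0.0]
force: [-0.4, 0.4, 2.5]
opening: 0.0116
gripper_force: 19.0
```

```bash
python3 - <<'E'
from h import *
go(608.5,318,183)
E
```

```text
t 2.57 tcp [610.2 316.2 170.7] yawY -14.0 tilt [-0. -0.] open 11.6 gf 19.0 F [-0.4  0.4  2.5] q [ 0.4   0.4   1.29 -0.    1.45  0.65]
shift [-0.008  0.009  0.062] turn 0.000 rows 0.3
```

>>> send_rows(
  plan=[
    [[1, 0, 0, 0, 0], [1, 0, 0, 0, 0], [1, 0, 0, 0.03, 0], [1, 0, 0, 0.06, 0], [1, 0, 0, 0.075, 0], [1, 0, 0, 0.075, 0], [1, 0, 0, 0.075, 0], [1, 0, 0, 0.075, 0]],
  ],
)

```text
t: 3.23
tool_pos: [0.61, 0.3162, 0.1854]
orientation: [-2.476, -1.934, 0.001]
force: [0.1, -0.7, -3.0]
opening: 0.0117
gripper_force: 45.0
```

```bash
python3 - <<'E'
from h import *
go(447+1.7,319.5-1.8,186)
s,p,d=grab('side','s1'); cv2.imwrite('pics/s1c.png',cv2.resize(p[150:320,130:420],None,fx=2.5,fy=2.5))
E
```

```text
t 3.23 tcp [610.  316.2 185.4] yawY -14.0 tilt [-0. -0.] open 11.7 gf 45.0 F [ 0.1 -0.7 -3. ] q [ 0.4   0.39  1.28 -0.    1.48  0.65]
shift [-0.807  0.007  0.003] turn 0.000 rows 3.9
```

View pics/s1c.png

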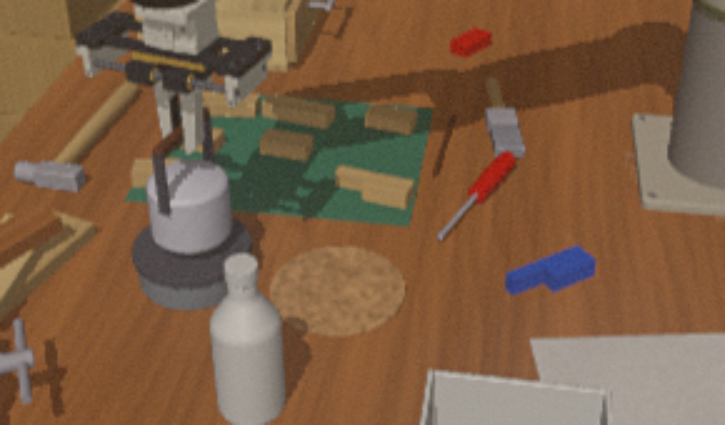

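The pot is clear of the warmer and upright in the grip. I'll carry it over to the cork.

>>> send_rows(
  plan=[
    [[1, -0.05, 0, 0, 0], [1, -0.14, 0, 0, 0], [1, -0.24, 0, 0, 0], [1, -0.34, 0, 0, 0], [1, -0.44, 0, 0, 0], [1, -0.54, 0, 0, 0], [1, -0.64, 0, 0, 0], [1, -0.72, 0, 0, 0], [1, -0.78, 0, 0, 0], [1, -0.81, 0.01, 0, 0], [1, -0.81, 0.01, 0, 0], [1, -0.81, 0.01, 0, 0], [1, -0.81, 0.01, -0.06, 0], [1, -0.81, 0.01, -0.12, 0], [1, -0.81, 0.01, -0.17, 0], [1, -0.81, 0.01, -0.21, 0], [1, -0.81, 0.01, -0.24, 0], [1, -0.81, 0.01, -0.25, 0], [1, -0.81, 0.01, -0.25, 0], [1, -0.81, 0.01, -0.25, 0]],
  ],
)

```text
t: 4.95
tool_pos: [0.4483, 0.3183, 0.1358]
orientation: [2.476, 1.934, 0.0]
force: [-0.0, -0.4, -3.2]
opening: 0.0116
gripper_force: 45.0
```

```bash
python3 - <<'E'
from h import *
go(448.7,317.7,132)
s,p,d=grab('side','s2'); cv2.imwrite('pics/s2c.png',cv2.resize(p[150:320,130:420],None,fx=2.5,fy=2.5))
E
```

```text
t 4.95 tcp [448.3 318.3 135.8] yawY -14.0 tilt [0. 0.] open 11.6 gf 45.0 F [-0.  -0.4 -3.2] q [ 0.52  0.07  1.74 -0.    1.33  0.77]
shift [ 0.002 -0.003 -0.019] turn 0.000 rows 0.1
```

View pics/s2c.png

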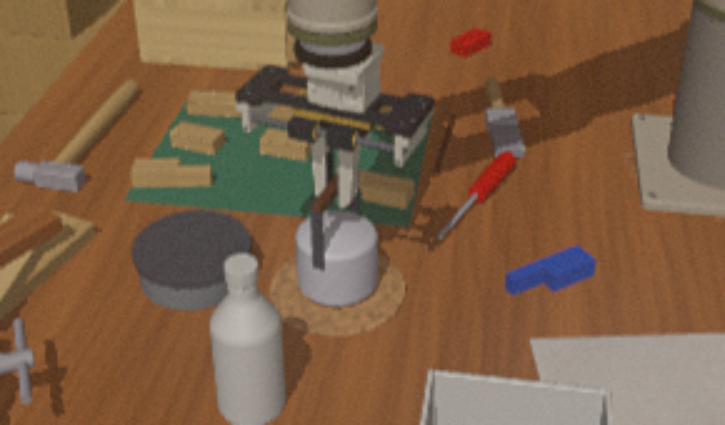

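The pot hangs just above the cork. Next come the last 4 mm and the release.

>>> send_rows(
  plan=[
    [[1, 0, 0, -0.01, 0], [1, 0, 0, -0.018, 0], [1, 0, 0, -0.022, 0], [1, 0, 0, -0.022, 0], [1, 0, 0, -0.022, 0], [1, 0, 0, -0.022, 0]],
  ],
)

```text
t: 5.5
tool_pos: [0.4484, 0.3184, 0.1316]
orientation: [2.475, 1.934, 0.001]
force: [-0.2, 0.3, -0.6]
opening: 0.0115
gripper_force: 45.0
```

```bash
python3 -c "
from h import *
st()"
```

```text
t 5.50 tcp [448.4 318.4 131.6] yawY -14.0 tilt [0.001 0.   ] open 11.5 gf 45.0 F [-0.2  0.3 -0.6] q [ 0.52  0.07  1.75 -0.    1.32  0.77]
```

>>> send_rows(
  plan=[
    [[-0.4, 0, 0, 0, 0], [-0.4, 0, 0, 0, 0], [-0.4, 0, 0, 0, 0], [-0.4, 0, 0, 0, 0], [-0.4, 0, 0, 0, 0], [-0.4, 0, 0, 0.1, 0], [-0.4, 0, 0, 0.3, 0], [-0.4, 0, 0, 0.5, 0], [-0.4, 0, 0, 0.5, 0], [0, 0.3, -1, 0.5, -0.65], [0, 0.3, -1, 0.5, -0.65], [0, 0.3, -1, 0.5, -0.65], [0, 0.3, -1, 0.5, -0.65], [0, 0.3, -1, 0.5, -0.65], [0, 0.3, -1, 0.5, -0.65], [0, 0.3, -1, 0.5, -0.65], [0, 0.3, -1, 0.5, -0.65]],
  ],
)

```text
t: 6.92
tool_pos: [0.5082, 0.1182, 0.2312]
orientation: [-2.978, -0.998, -0.0]
force: [0.3, 0.2, -0.5]
opening: 0.0463
gripper_force: 0.0
```

>>> send_rows(
  plan=[
    [[0.3, 0.2, -1, 0, -0.62], [0.3, 0.2, -1, 0, -0.62], [1, 0.2, -1, 0, -0.62], [1, 0.2, -1, 0, -0.62], [1, 0.2, -1, 0, -0.62], [1, 0.2, -1, 0, -0.62], [1, 0.2, -1, 0, -0.62]],
  ],
)

```text
t: 7.5
tool_pos: [0.5484, -0.0819, 0.231]
orientation: [-3.141, 0.006, 0.0]
force: [-0.4, -0.0, 0.5]
opening: 0.0043
gripper_force: 0.0
```

>>> send_rows(
  plan=[
    [[1, 0.2, -1, 0, 0], [1, 0.2, -1, 0, 0], [1, 0.2, -1, 0, 0], [1, 0.2, -1, 0, 0], [1, 0.2, -1, 0, 0], [1, 0.2, -1, 0, 0], [1, 0.2, -1, 0, 0]],
  ],
)

```text
t: 8.08
tool_pos: [0.5887, -0.2809, 0.2302]
orientation: [-3.14, 0.0, 0.002]
force: [0.8, 0.7, -0.0]
opening: 0.0006
gripper_force: 0.0
```

```bash
python3 - <<'E'
from h import *
go(586,-325,150,90)
s,p,d=grab('top','t1'); slats('t1')
W=world('top',d); w=W[140:260,150:230].reshape(-1,3); H=w[(w[:,2]>.12)&(w[:,2]<.16)]
print('pot handle',cv2.minAreaRect((H[:,:2]*1000).astype(np.float32)),np.round(H.mean(0)*1000))
E
```

```text
t 8.08 tcp [ 588.7 -280.9  230.2] yawY -90.0 tilt [-0.001  0.001] open 0.6 gf 0.0 F [ 0.8  0.7 -0. ] q [-0.52  0.27  1.33  0.    1.53  1.05]
shift [-0.014 -0.221 -0.401] turn 0.000 rows 2.2
px [259. 132.] rect [696. 139.] size [101.  32.] long axis deg 10.5 mean [704. 142.  23.] 312
px [328. 140.] rect [680. -45.] size [102.  32.] long axis deg 3.0 mean [679. -45.  22.] 422
px [293. 137.] rect [688.  51.] size [32. 67.] long axis deg 167.8 mean [689.  51.  23.] 275
px [328. 180.] rect [570. -42.] size [ 32. 101.] long axis deg 167.8 mean [570. -42.  22.] 433
px [294. 182.] rect [566.  49.] size [32. 66.] long axis deg 172.0 mean [565.  49.  22.] 287
px [263. 233.] rect [437. 132.] size [ 32. 100.] long axis deg 168.4 mean [428. 132.  23.] 355
px [328. 229.] rect [437. -40.] size [32. 66.] long axis deg 168.2 mean [437. -40.  23.] 302
pot handle ((447.5369873046875, 321.1075134277344), (96.61974334716797, 12.046534538269043), 76.15187072753906) [447. 320. 139.]
```

View pics/t1.png

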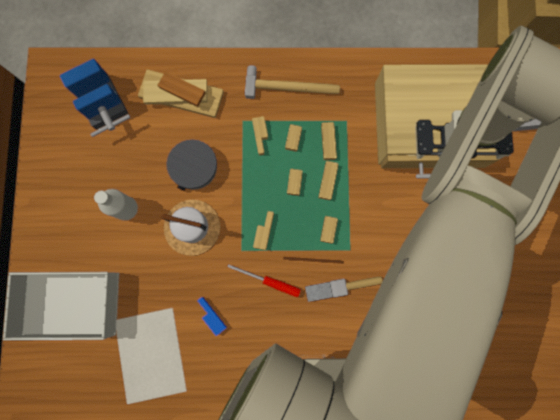

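The pot stands centred on the cork, with its handle at (447,321) mm. The tool is now near the drawer handle, so I lower it and check.

>>> send_rows(
  plan=[
    [[1, -0.014, -0.221, 0, 0], [1, -0.014, -0.221, -0.2, 0], [1, -0.014, -0.221, -0.4, 0], [1, -0.014, -0.221, -0.52, 0], [1, -0.014, -0.221, -0.52, 0], [1, -0.014, -0.221, -0.52, 0]],
  ],
)

```text
t: 8.63
tool_pos: [0.585, -0.3227, 0.1261]
orientation: [-3.139, -0.001, 0.005]
force: [0.6, 0.6, 0.3]
opening: 0.0002
gripper_force: 0.0
```

```bash
python3 - <<'E'
from h import *
go(586,-325,68,90)
grab('wrist','w2')
E
```

```text
t 8.63 tcp [ 585.  -322.7  126.1] yawY -90.0 tilt [-0.003  0.002] open 0.2 gf 0.0 F [0.6 0.6 0.3] q [-0.58  0.38  1.39  0.    1.37  0.99]
shift [ 0.005 -0.012 -0.29 ] turn -0.000 rows 1.4
```

View pics/w2.png

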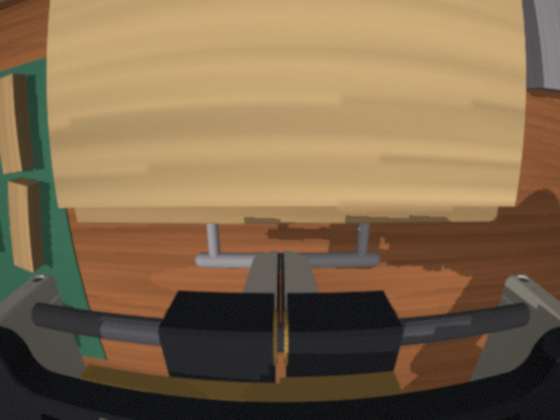

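```bash
cat >> h.py <<'E'
def wristworld(s,d):
    c=viewer.calibration('wrist'); K=np.array(c['camera_matrix']); He=np.array(c['hand_eye'])
    v,u=np.mgrid[:d.shape[0],:d.shape[1]]
    a=(u-K[0,2])/K[0,0]; b=(v-K[1,2])/K[1,1]; th=np.hypot(a,b)+1e-9; k=np.tan(th)/th*d
    P=np.stack([a*k,-b*k,-d],-1)@He[:3,:3].T+He[:3,3]
    R=cv2.Rodrigues(np.array(s['orientation']))[0]; W=P@R.T+s['tool_pos']; W[(d==0)|(th>1.4)]=np.nan; return W
E
python3 - <<'E'
from h import *
s=st(); d=np.load('pics/w2.npy'); W=wristworld(s,d)*1000
for u,v in [(225,260),(350,260),(213,240),(363,240),(200,260),(378,260),(281,262),(280,150),(280,216)]: print((u,v),W[v,u].round(1))
E
```

```text
t 8.68 tcp [ 586.4 -324.1  128.9] yawY -90.0 tilt [ 0.001 -0.   ] open 0.1 gf 0.0 F [1.  0.3 0.7] q [-0.58  0.38  1.39  0.    1.37  0.99]
(225, 260) [ 574.7 -286.3   79.8]
(350, 260) [ 574.8 -371.3   80.7]
(213, 240) [ 588.7 -278.8   78.3]
(363, 240) [ 588.5 -379.7   78.6]
(200, 260) [ 574.  -268.5   79.1]
(378, 260) [ 574.  -391.6   80.2]
(281, 262) [ 594.2 -324.3  122.9]
(280, 150) [ 651.6 -323.8  112.5]
(280, 216) [ 612.6 -323.7  100.4]
```

>>> send_rows(
  plan=[
    [[1, 0.02, -0.012, 0, 0], [1, 0.02, -0.012, -0.1, 0], [1, 0.02, -0.012, -0.2, 0], [1, 0.02, -0.012, -0.3, 0], [1, 0.02, -0.012, -0.3, 0], [1, 0.02, -0.012, -0.3, 0]],
  ],
)

```text
t: 9.18
tool_pos: [0.59, -0.3282, 0.0686]
orientation: [3.141, -0.004, 0.001]
force: [0.8, -0.1, 1.2]
opening: -0.0
gripper_force: 0.0
```

```bash
python3 -c "
from h import *
st()"
```

```text
t 9.18 tcp [ 590.  -328.2   68.6] yawY -90.2 tilt [ 0.001 -0.   ] open -0.0 gf 0.0 F [ 0.8 -0.1  1.2] q [-0.58  0.45  1.41  0.    1.27  0.99]
```

>>> send_rows(
  plan=[
    [[1, -0.03, 0, 0, 0], [1, -0.08, 0, 0, 0], [1, -0.15, 0, 0, 0], [1, -0.23, 0, 0, 0], [1, -0.31, 0, 0, 0], [1, -0.39, 0, 0, 0], [1, -0.47, 0, 0, 0], [1, -0.55, 0, 0, 0], [1, -0.63, 0, 0, 0], [1, -0.71, 0, 0, 0], [1, -0.78, 0, 0, 0], [1, -0.82, 0, 0, 0], [1, -0.84, 0, 0, 0], [1, -0.86, 0, 0, 0], [1, -0.87, 0, 0, 0], [1, -0.88, 0, 0, 0], [1, -0.89, 0, 0, 0], [1, -0.89, 0, 0, 0]],
  ],
)

```text
t: 10.68
tool_pos: [0.4114, -0.3283, 0.0672]
orientation: [-3.142, 0.005, -0.0]
force: [1.2, -0.0, 0.6]
opening: 0.0006
gripper_force: 0.3
```

```bash
python3 -c "
from h import *
st()"
```

```text
t 10.68 tcp [ 411.4 -328.3   67.2] yawY -90.2 tilt [0. 0.] open 0.6 gf 0.3 F [ 1.2 -0.   0.6] q [-0.77  0.08  1.86  0.    1.2   0.8 ]
```

Only friction so far, so I keep pulling gently until the force rises at the stop.

>>> send_rows(
  plan=[
    [[1, -0.01, 0, 0, 0], [1, -0.02, 0, 0, 0], [1, -0.025, 0, 0, 0], [1, -0.03, 0, 0, 0], [1, -0.03, 0, 0, 0]],
  ],
)

```text
t: 11.1
tool_pos: [0.4109, -0.3283, 0.0675]
orientation: [3.14, -0.005, 0.018]
force: [31.1, -2.6, -19.4]
opening: 0.0003
gripper_force: 15.5
```

>>> send_rows(
  plan=[
    [[1, -0.01, 0, 0, 0], [1, -0.015, 0, 0, 0], [1, -0.02, 0, 0, 0], [1, -0.02, 0, 0, 0], [1, -0.02, 0, 0, 0]],
  ],
)

```text
t: 11.52
tool_pos: [0.4107, -0.3284, 0.0677]
orientation: [3.138, -0.004, 0.029]
force: [51.4, -3.7, -33.5]
opening: 0.0005
gripper_force: 25.8
```

The drawer is at its stop. I back off and rise.

>>> send_rows(
  plan=[
    [[1, 0.04, 0, 0, 0], [1, 0.075, 0, 0, 0], [1, 0.075, 0, 0, 0], [1, 0.075, 0, 0.15, 0], [1, 0.075, 0, 0.35, 0], [1, 0.075, 0, 0.55, 0], [1, 0.075, 0, 0.7, 0], [1, 0.075, 0, 0.7, 0]],
  ],
)

```text
t: 12.18
tool_pos: [0.4184, -0.331, 0.2153]
orientation: [3.134, -0.006, 0.012]
force: [0.7, -1.0, 0.2]
opening: 0.0003
gripper_force: 0.0
```

```bash
python3 - <<'E'
from h import *
s=st(); s,p,d=grab('wrist','w3'); W=wristworld(s,d)*1000
s,p,d=grab('top','t2'); slats('t2'); go(437,-40,120,168+90)
W=world('top',d)*1000; np.set_printoptions(suppress=True)
for v in range(165,255,4): print(v,[tuple(W[v,u].round().astype(int)) if W[v,u,0]==W[v,u,0] else None for u in (400,415,480,495)])
E
```

```text
t 12.18 tcp [ 418.4 -331.   215.3] yawY -90.2 tilt [ 0.007 -0.008] open 0.3 gf 0.0 F [ 0.7 -1.   0.2] q [-0.77 -0.05  1.71 -0.    1.47  0.81]
px [259. 132.] rect [696. 138.] size [102.  32.] long axis deg 10.5 mean [703. 142.  22.] 316
px [328. 140.] rect [680. -45.] size [100.  32.] long axis deg 3.3 mean [679. -45.  23.] 420
px [293. 137.] rect [688.  51.] size [32. 66.] long axis deg 167.7 mean [688.  51.  22.] 274
px [328. 180.] rect [570. -42.] size [ 32. 100.] long axis deg 167.8 mean [569. -42.  23.] 432
px [294. 182.] rect [566.  49.] size [32. 66.] long axis deg 171.8 mean [565.  49.  23.] 281
px [263. 233.] rect [438. 132.] size [ 32. 101.] long axis deg 168.1 mean [428. 132.  23.] 357
px [328. 229.] rect [437. -40.] size [32. 66.] long axis deg 167.9 mean [437. -40.  23.] 307
t 12.28 tcp [ 416.5 -329.2  208.9] yawY -90.2 tilt [ 0.002 -0.002] open 0.2 gf 0.0 F [-0.   0.2 -0.1] q [-0.77 -0.05  1.72 -0.    1.47  0.81]
shift [ 0.102  1.446 -0.444] turn -0.196 rows 7.3
165 [(np.int64(610), np.int64(-237), np.int64(20)), (np.int64(609), np.int64(-277), np.int64(22)), (np.int64(6
[... 3607 characters left out ...]
-273), np.int64(1)), (np.int64(360), np.int64(-185), np.int64(582)), (np.int64(357), np.int64(-183), np.int64(629))]
245 [(np.int64(397), np.int64(-233), np.int64(-2)), (np.int64(397), np.int64(-275), np.int64(-6)), (np.int64(354), np.int64(-181), np.int64(591)), (np.int64(351), np.int64(-181), np.int64(631))]
249 [(np.int64(386), np.int64(-233), np.int64(-3)), (np.int64(385), np.int64(-271), np.int64(4)), (np.int64(348), np.int64(-174), np.int64(605)), (np.int64(346), np.int64(-181), np.int64(632))]
253 [(np.int64(375), np.int64(-233), np.int64(-4)), (np.int64(375), np.int64(-273), np.int64(-5)), (np.int64(342), np.int64(-169), np.int64(616)), (np.int64(341), np.int64(-179), np.int64(634))]
```

View pics/w3.png

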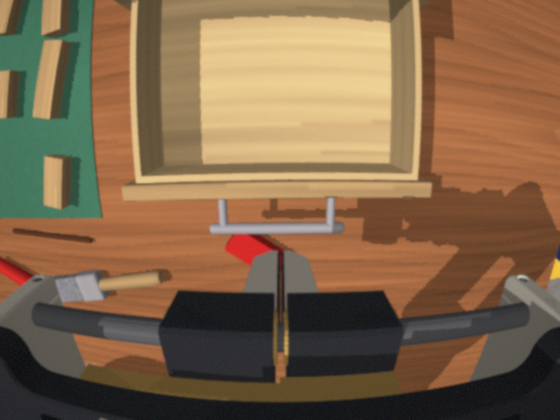

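The wrist view shows the drawer out and empty, with its floor at z = 21 mm and the front inner wall at x ≈ 454 mm. First slat is the short one at (437,−40).

>>> send_rows(
  plan=[
    [[0, 0.1, 1, 0, -0.2], [-0.3, 0.1, 1, 0, -0.2], [-0.3, 0.1, 1, 0, -0.2], [-0.3, 0.1, 1, 0, -0.2], [-0.3, 0.1, 1, 0, -0.2], [-0.3, 0.1, 1, 0, -0.2]],
  ],
)

```text
t: 12.78
tool_pos: [0.4352, -0.1227, 0.2049]
orientation: [-3.121, 0.327, 0.006]
force: [0.2, -0.3, 0.4]
opening: 0.036
gripper_force: 0.0
```

>>> send_rows(
  plan=[
    [[-0.3, 0, 0.446, 0, 0], [-0.3, 0, 0.446, -0.1, 0], [-0.3, 0, 0.446, -0.3, 0], [-0.3, 0, 0.446, -0.4, 0], [-0.3, 0, 0.446, -0.4, 0], [-0.3, 0, 0.446, -0.4, 0]],
  ],
)

```text
t: 13.28
tool_pos: [0.434, -0.039, 0.1249]
orientation: [-3.124, 0.334, 0.01]
force: [0.9, 0.4, 0.1]
opening: 0.0601
gripper_force: 0.0
```

```bash
python3 - <<'E'
from h import *
go(437,-40,21,78)
s,p,d=grab('wrist','w4'); W=wristworld(s,d)*1000
m=(W[...,2]>16)&(W[...,2]<30)&(abs(W[...,0]-437)<60)&(abs(W[...,1]+40)<60)
P=W[m];print(len(P), cv2.minAreaRect(P[:,:2].astype(np.float32)))
E
```

```text
t 13.28 tcp [434.  -39.  124.9] yawY -102.2 tilt [-0.006  0.001] open 60.1 gf 0.0 F [0.9 0.4 0.1] q [-0.21 -0.24  2.05 -0.    1.34  1.58]
shift [ 0.015 -0.005 -0.519] turn 0.003 rows 2.5
3150 ((439.4519958496094, -41.93764877319336), (32.08527755737305, 67.1016616821289), 78.04136657714844)
```

View pics/w4.png

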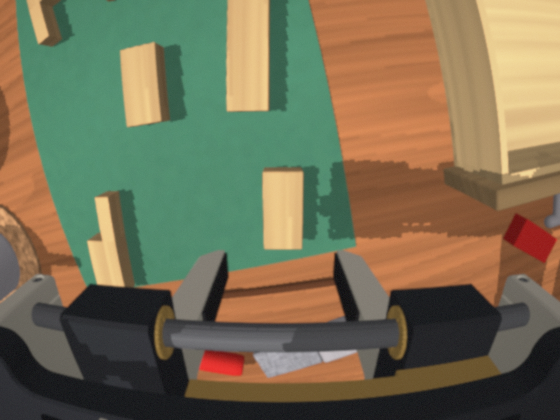

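The short slat is at (283,210), centred between the fingers. I grip it and lift.

>>> send_rows(
  plan=[
    [[-0.3, 0.01, -0.005, -0.2, 0], [-0.3, 0.01, -0.005, -0.4, 0], [-0.3, 0.01, -0.005, -0.5, 0], [-0.3, 0.01, -0.005, -0.51, 0], [-0.3, 0.01, -0.005, -0.51, 0], [1, 0.01, -0.005, -0.51, 0], [1, 0.01, -0.005, -0.51, 0], [1, 0.01, -0.005, -0.51, 0], [1, 0.01, -0.005, -0.51, 0], [1, 0.01, -0.005, -0.51, 0], [1, 0.01, -0.005, -0.51, 0], [1, 0.01, -0.005, -0.4, 0], [1, 0.01, -0.005, -0.2, 0], [1, 0.01, -0.005, 0, 0], [1, 0.01, -0.005, 0.13, 0], [1, 0.01, -0.005, 0.13, 0], [1, 0.01, -0.005, 0.13, 0]],
  ],
  force=25,
)

```text
t: 14.75
tool_pos: [0.4398, -0.0403, 0.1553]
orientation: [3.123, -0.334, 0.007]
force: [-0.2, 0.2, -0.9]
opening: 0.0316
gripper_force: 25.0
```

```bash
python3 - <<'E'
from h import *
go(492,-348,150,90)
E
```

```text
t 14.75 tcp [439.8 -40.3 155.3] yawY -102.2 tilt [ 0.004 -0.001] open 31.6 gf 25.0 F [-0.2  0.2 -0.9] q [-0.21 -0.27  2.01  0.    1.39  1.58]
shift [ 0.261 -1.538 -0.026] turn 0.203 rows 7.5
```

>>> send_rows(
  plan=[
    [[1, 0.13, -1, 0, 0.2], [1, 0.13, -1, 0, 0.2], [1, 0.13, -1, 0, 0.2], [1, 0.13, -1, 0, 0.2], [1, 0.13, -1, 0, 0.2], [1, 0.13, -1, 0, 0.2], [1, 0.13, -1, 0, 0.2]],
  ],
)

```text
t: 15.33
tool_pos: [0.4628, -0.2412, 0.1505]
orientation: [-3.139, 0.011, 0.006]
force: [0.6, 0.5, 0.3]
opening: 0.0315
gripper_force: 25.0
```

>>> send_rows(
  plan=[
    [[1, 0.13, -0.54, 0, 0], [1, 0.13, -0.54, 0, 0], [1, 0.13, -0.54, 0, 0], [1, 0.13, -0.54, 0, 0], [1, 0.13, -0.54, -0.15, 0], [1, 0.13, -0.54, -0.35, 0], [1, 0.13, -0.54, -0.5, 0], [1, 0.13, -0.54, -0.53, 0], [1, 0.13, -0.54, -0.53, 0], [0, 0.13, -0.54, -0.53, 0], [0, 0.13, -0.54, -0.53, 0], [0, 0.13, -0.54, -0.53, 0], [0, 0.13, -0.54, -0.53, 0], [0, 0.13, -0.54, -0.4, 0], [0, 0.13, -0.54, -0.2, 0], [0, 0.13, -0.54, 0, 0], [0, 0.13, -0.54, 0.2, 0], [0, 0.13, -0.54, 0.2, 0]],
  ],
)

```text
t: 16.83
tool_pos: [0.494, -0.3511, 0.2044]
orientation: [3.132, -0.006, 0.018]
force: [1.8, -0.7, 1.7]
opening: 0.0466
gripper_force: 0.0
```

```bash
python3 - <<'E'
from h import *
s,p,d=grab('wrist','w5'); W=wristworld(s,d)*1000
m=(W[...,2]>32)&(W[...,2]<60)&(abs(W[...,0]-510)<80)&(abs(W[...,1]+327)<100)
P=W[m];print(len(P), cv2.minAreaRect(P[:,:2].astype(np.float32)))
grab('top','t3'); slats('t3')
go(566,49,125,172+90)
E
```

```text
3977 ((488.79571533203125, -326.8886413574219), (71.27780151367188, 199.6241455078125), 0.25051313638687134)
px [259. 132.] rect [695. 138.] size [101.  32.] long axis deg 10.5 mean [703. 142.  23.] 317
px [328. 140.] rect [680. -45.] size [101.  32.] long axis deg 3.0 mean [679. -45.  23.] 414
px [293. 137.] rect [689.  51.] size [32. 67.] long axis deg 167.6 mean [688.  51.  23.] 274
px [328. 180.] rect [570. -42.] size [ 32. 100.] long axis deg 167.6 mean [569. -42.  22.] 435
px [294. 182.] rect [566.  49.] size [32. 66.] long axis deg 171.9 mean [565.  49.  23.] 289
px [263. 233.] rect [437. 132.] size [32. 99.] long axis deg 168.2 mean [428. 132.  23.] 353
t 16.93 tcp [ 491.7 -349.3  196.7] yawY -90.2 tilt [ 0.005 -0.004] open 46.2 gf 0.0 F [-0.2 -0.6 -1.3] q [-0.7   0.15  1.53  0.    1.45  0.87]
shift [ 0.371  1.991 -0.359] turn -0.130 rows 9.9
```

View pics/w5.png

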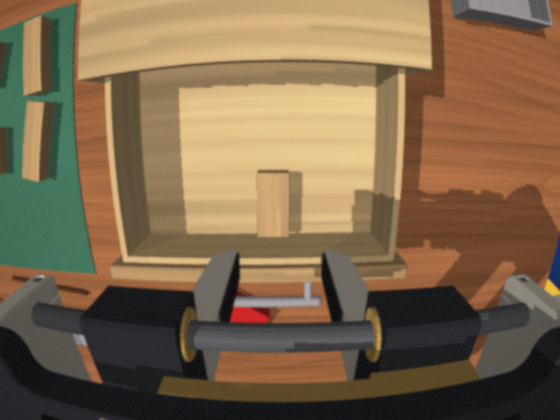

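The short slat lies in the drawer at (273,205). Next is the short one at (566,49).

>>> send_rows(
  plan=[
    [[-0.3, 0.2, 1, 0, -0.13], [-0.3, 0.2, 1, 0, -0.13], [-0.3, 0.2, 1, 0, -0.13], [-0.3, 0.2, 1, 0, -0.13], [-0.3, 0.2, 1, 0, -0.13], [-0.3, 0.2, 1, 0, -0.13], [-0.3, 0.2, 1, 0, -0.13]],
  ],
)

```text
t: 17.52
tool_pos: [0.5297, -0.1458, 0.1914]
orientation: [-3.134, 0.213, 0.004]
force: [0.2, -0.5, -0.6]
opening: 0.0605
gripper_force: 0.0
```

>>> send_rows(
  plan=[
    [[-0.3, 0.17, 0.99, 0, 0], [-0.3, 0.17, 0.99, 0, 0], [-0.3, 0.17, 0.99, 0, 0], [-0.3, 0.17, 0.99, 0, 0], [-0.3, 0.17, 0.99, -0.1, 0], [-0.3, 0.17, 0.99, -0.3, 0], [-0.3, 0.17, 0.99, -0.5, 0], [-0.3, 0.17, 0.99, -0.5, 0], [-0.3, 0.17, 0.99, -0.5, 0]],
  ],
)

```text
t: 18.27
tool_pos: [0.5613, 0.0487, 0.09]
orientation: [3.133, -0.221, -0.012]
force: [1.1, 0.5, 0.4]
opening: 0.06
gripper_force: 0.0
```

```bash
python3 - <<'E'
from h import *
go(566.5,48,22,172+90)
E
```

```text
t 18.27 tcp [561.3  48.7  90. ] yawY -98.1 tilt [-0.008 -0.   ] open 60.0 gf 0.0 F [1.1 0.5 0.4] q [-0.    0.16  1.73 -0.    1.26  1.71]
shift [ 0.026 -0.003 -0.34 ] turn 0.001 rows 1.6
```

>>> send_rows(
  plan=[
    [[-0.3, 0.01, 0, -0.15, 0], [-0.3, 0.01, 0, -0.3, 0], [-0.3, 0.01, 0, -0.33, 0], [-0.3, 0.01, 0, -0.33, 0], [1, 0.01, 0, -0.33, 0], [1, 0.01, 0, -0.33, 0], [1, 0.01, 0, -0.33, 0], [1, 0.01, 0, -0.33, 0], [1, 0.01, 0, -0.33, 0], [1, 0.01, 0, -0.33, 0], [1, 0.01, 0, -0.2, 0], [1, 0.01, 0, 0, 0], [1, 0.01, 0, 0.2, 0], [1, 0.01, 0, 0.35, 0], [1, 0.01, 0, 0.35, 0], [1, 0.01, 0, 0.35, 0]],
  ],
)

```text
t: 19.6
tool_pos: [0.5682, 0.05, 0.1664]
orientation: [-3.134, 0.219, -0.009]
force: [0.7, 0.4, -1.2]
opening: 0.0317
gripper_force: 25.0
```

```bash
python3 - <<'E'
from h import *
go(571,-348,155,90)
E
```

```text
t 19.60 tcp [568.2  50.  166.4] yawY -98.0 tilt [ 0.006 -0.   ] open 31.7 gf 25.0 F [ 0.7  0.4 -1.2] q [-0.    0.09  1.66 -0.    1.39  1.71]
shift [ 0.014 -1.99  -0.057] turn 0.133 rows 9.5
```

>>> send_rows(
  plan=[
    [[1, -0.02, -1, 0, 0.13], [1, -0.02, -1, 0, 0.13], [1, -0.02, -1, 0, 0.13], [1, -0.02, -1, 0, 0.13], [1, -0.02, -1, 0, 0.13], [1, -0.02, -1, 0, 0.13], [1, -0.02, -1, 0, 0.13]],
  ],
)

```text
t: 20.18
tool_pos: [0.5609, -0.1516, 0.1611]
orientation: [-3.14, 0.011, 0.005]
force: [-0.8, -0.5, -0.5]
opening: 0.0322
gripper_force: 25.0
```

>>> send_rows(
  plan=[
    [[1, -0.01, -0.99, 0, 0], [1, -0.01, -0.99, 0, 0], [1, -0.01, -0.99, 0, 0], [1, -0.01, -0.99, 0, 0], [1, -0.01, -0.99, 0, 0], [1, -0.01, -0.99, 0, 0], [1, -0.01, -0.99, -0.15, 0], [1, -0.01, -0.99, -0.35, 0], [1, -0.01, -0.99, -0.5, 0], [1, -0.01, -0.99, -0.53, 0], [1, -0.01, -0.99, -0.53, 0], [0, -0.01, -0.99, -0.53, 0], [0, -0.01, -0.99, -0.53, 0], [0, -0.01, -0.99, -0.53, 0], [0, -0.01, -0.99, -0.53, 0], [0, -0.01, -0.99, -0.4, 0], [0, -0.01, -0.99, -0.2, 0], [0, -0.01, -0.99, 0, 0], [0, -0.01, -0.99, 0.15, 0], [0, -0.01, -0.99, 0.15, 0]],
  ],
)

```text
t: 21.85
tool_pos: [0.564, -0.3509, 0.2045]
orientation: [3.132, -0.006, 0.019]
force: [1.3, -1.3, 1.0]
opening: 0.0467
gripper_force: 0.0
```

```bash
python3 - <<'E'
from h import *
grab('top','t4'); slats('t4')
go(689,51,110,168+90)
s,p,d=grab('wrist','w6')
E
```

```text
px [259. 132.] rect [695. 138.] size [101.  32.] long axis deg 10.5 mean [704. 142.  23.] 318
px [328. 140.] rect [680. -45.] size [102.  33.] long axis deg 2.6 mean [679. -45.  23.] 418
px [293. 137.] rect [689.  51.] size [32. 67.] long axis deg 167.4 mean [688.  51.  23.] 277
px [328. 180.] rect [570. -42.] size [ 32. 100.] long axis deg 167.6 mean [569. -42.  23.] 437
px [263. 233.] rect [437. 132.] size [ 32. 100.] long axis deg 167.9 mean [428. 132.  23.] 355
t 21.90 tcp [ 563.1 -350.2  200.7] yawY -90.2 tilt [ 0.009 -0.007] open 46.5 gf 0.0 F [-0.6  0.6 -0.7] q [-0.63  0.31  1.35  0.    1.47  0.94]
shift [ 0.63   2.006 -0.453] turn -0.196 rows 10.3
```

View pics/w6.png

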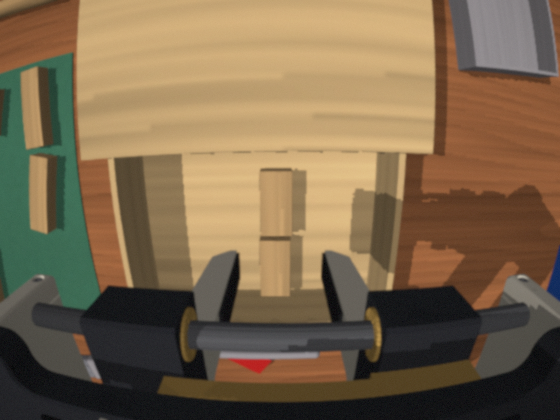

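Both short slats lie end to end in the drawer at (276,235). Next is the short one at (689,51).

>>> send_rows(
  plan=[
    [[-0.3, 0.2, 1, 0, -0.2], [-0.3, 0.2, 1, 0, -0.2], [-0.3, 0.2, 1, 0, -0.2], [-0.3, 0.2, 1, 0, -0.2], [-0.3, 0.2, 1, 0, -0.2], [-0.3, 0.2, 1, 0, -0.2], [-0.3, 0.2, 1, 0, -0.2]],
  ],
)

```text
t: 22.53
tool_pos: [0.5998, -0.1458, 0.1917]
orientation: [-3.124, 0.328, 0.004]
force: [-0.2, -0.4, 0.2]
opening: 0.0607
gripper_force: 0.0
```

>>> send_rows(
  plan=[
    [[-0.3, 0.42, 1, 0, 0], [-0.3, 0.42, 1, 0, 0], [-0.3, 0.42, 1, 0, 0], [-0.3, 0.42, 1, 0, 0], [-0.3, 0.42, 1, 0, 0], [-0.3, 0.42, 1, -0.1, 0], [-0.3, 0.42, 1, -0.3, 0], [-0.3, 0.42, 1, -0.5, 0], [-0.3, 0.42, 1, -0.5, 0], [-0.3, 0.42, 1, -0.5, 0], [-0.3, 0.42, 1, -0.5, 0]],
  ],
)

```text
t: 23.45
tool_pos: [0.6849, 0.0505, 0.0947]
orientation: [3.123, -0.336, 0.001]
force: [0.1, 0.2, 1.8]
opening: 0.0602
gripper_force: 0.0
```

```bash
python3 - <<'E'
from h import *
go(689,51,22,167.6+90)
E
```

```text
t 23.45 tcp [684.9  50.5  94.7] yawY -102.3 tilt [ 0.001 -0.   ] open 60.2 gf 0.0 F [0.1 0.2 1.8] q [-0.    0.46  1.36 -0.    1.32  1.78]
shift [ 0.02   0.002 -0.364] turn -0.002 rows 1.7
```

>>> send_rows(
  plan=[
    [[-0.3, 0.02, 0, -0.15, 0], [-0.3, 0.02, 0, -0.3, 0], [-0.3, 0.02, 0, -0.36, 0], [-0.3, 0.02, 0, -0.36, 0], [1, 0.02, 0, -0.36, 0], [1, 0.02, 0, -0.36, 0], [1, 0.02, 0, -0.36, 0], [1, 0.02, 0, -0.36, 0], [1, 0.02, 0, -0.36, 0], [1, 0.02, 0, -0.36, 0], [1, 0.02, 0, -0.2, 0], [1, 0.02, 0, 0, 0], [1, 0.02, 0, 0.2, 0], [1, 0.02, 0, 0.35, 0], [1, 0.02, 0, 0.35, 0], [1, 0.02, 0, 0.35, 0]],
  ],
)

```text
t: 24.78
tool_pos: [0.6902, 0.052, 0.167]
orientation: [-3.123, 0.334, -0.009]
force: [-0.4, 0.7, -0.9]
opening: 0.0317
gripper_force: 25.0
```

```bash
python3 - <<'E'
from h import *
go(525,-298,75,90)
E
```

```text
t 24.78 tcp [690.2  52.  167. ] yawY -102.2 tilt [0.006 0.   ] open 31.7 gf 25.0 F [-0.4  0.7 -0.9] q [0.   0.41 1.29 0.   1.44 1.78]
shift [-0.826 -1.75  -0.46 ] turn 0.203 rows 9.5
```

>>> send_rows(
  plan=[
    [[1, -0.42, -1, 0, 0.2], [1, -0.42, -1, 0, 0.2], [1, -0.42, -1, 0, 0.2], [1, -0.42, -1, 0, 0.2], [1, -0.42, -1, 0, 0.2], [1, -0.42, -1, 0, 0.2], [1, -0.42, -1, 0, 0.2]],
  ],
)

```text
t: 25.37
tool_pos: [0.6021, -0.1507, 0.1611]
orientation: [-3.141, 0.012, 0.005]
force: [-0.1, -0.1, -0.0]
opening: 0.0318
gripper_force: 25.0
```

>>> send_rows(
  plan=[
    [[1, -0.41, -0.75, 0, 0], [1, -0.41, -0.75, 0, 0], [1, -0.41, -0.75, 0, 0], [1, -0.41, -0.75, 0, 0], [1, -0.41, -0.75, 0, 0], [1, -0.41, -0.75, 0, 0], [1, -0.41, -0.75, -0.15, 0], [1, -0.41, -0.75, -0.35, 0], [1, -0.41, -0.75, -0.47, 0], [1, -0.41, -0.75, -0.47, 0], [1, -0.41, -0.75, -0.47, 0], [0, -0.41, -0.75, -0.47, 0], [0, -0.41, -0.75, -0.47, 0], [0, -0.41, -0.75, -0.47, 0], [0, -0.41, -0.75, -0.47, 0], [0, -0.41, -0.75, -0.4, 0], [0, -0.41, -0.75, -0.2, 0], [0, -0.41, -0.75, 0, 0], [0, -0.41, -0.75, 0.15, 0], [0, -0.41, -0.75, 0.15, 0]],
  ],
)

```text
t: 27.03
tool_pos: [0.5259, -0.3007, 0.2041]
orientation: [3.133, -0.006, 0.019]
force: [0.7, -0.5, 1.1]
opening: 0.0466
gripper_force: 0.0
```

```bash
cat >> h.py <<'E'
def drawer(f):
    s,p,d=grab('wrist',f); W=wristworld(s,d)*1000
    for lo,hi in((33,52),(52,90)):
        m=((W[...,2]>lo)&(W[...,2]<hi)&(abs(W[...,0]-530)<70)&(abs(W[...,1]+327)<110)).astype(np.uint8)
        n,l,q,c=cv2.connectedComponentsWithStats(m)
        for i in range(1,n):
            if q[i,4]>150: P=W[l==i]; r=cv2.minAreaRect(P[:,:2].astype(np.float32)); print('drawer',lo,np.round(r[0]),np.round(r[1]),round(r[2]),'z',np.median(P[:,2]).round(),q[i,4])
E
python3 - <<'E'
from h import *
grab('top','t5'); slats('t5')
drawer('w7')
go(420.5,136,110,168+90)
E
```

```text
px [259. 132.] rect [696. 139.] size [101.  32.] long axis deg 10.5 mean [703. 142.  23.] 318
px [328. 140.] rect [680. -45.] size [101.  33.] long axis deg 2.9 mean [679. -45.  22.] 418
px [328. 180.] rect [570. -42.] size [ 32. 101.] long axis deg 167.6 mean [569. -42.  23.] 431
px [263. 233.] rect [437. 132.] size [ 32. 100.] long axis deg 167.9 mean [428. 132.  23.] 353
drawer 33 [ 562. -347.] [65. 33.] 0 z 44.0 2288
drawer 33 [ 528. -298.] [32. 67.] 90 z 44.0 2205
drawer 33 [ 492. -345.] [32. 65.] 89 z 44.0 1768
t 27.13 tcp [ 523.6 -299.2  197.1] yawY -90.2 tilt [ 0.005 -0.003] open 46.4 gf 0.0 F [-0.2  0.8  0.4] q [-0.6   0.15  1.53  0.    1.45  0.97]
shift [-0.516  2.176 -0.436] turn -0.196 rows 10.9
```

All three short slats lie flat in the drawer. Next is the chipped one near (438,132).

>>> send_rows(
  plan=[
    [[-0.3, -0.2, 1, 0, -0.2], [-0.3, -0.2, 1, 0, -0.2], [-0.3, -0.2, 1, 0, -0.2], [-0.3, -0.2, 1, 0, -0.2], [-0.3, -0.2, 1, 0, -0.2], [-0.3, -0.2, 1, 0, -0.2], [-0.3, -0.2, 1, 0, -0.2]],
  ],
)

```text
t: 27.72
tool_pos: [0.4813, -0.0962, 0.1923]
orientation: [-3.124, 0.329, 0.003]
force: [-0.2, -0.0, -0.2]
opening: 0.0604
gripper_force: 0.0
```

>>> send_rows(
  plan=[
    [[-0.3, -0.2, 1, 0, 0], [-0.3, -0.2, 1, 0, 0], [-0.3, -0.2, 1, 0, 0], [-0.3, -0.2, 1, 0, 0], [-0.3, -0.2, 1, 0, 0], [-0.3, -0.2, 1, 0, 0]],
  ],
)

```text
t: 28.22
tool_pos: [0.441, 0.1062, 0.1927]
orientation: [-3.123, 0.328, 0.003]
force: [-0.2, 0.3, 0.4]
opening: 0.0608
gripper_force: 0.0
```

>>> send_rows(
  plan=[
    [[-0.3, -0.12, 0.17, 0, 0], [-0.3, -0.12, 0.17, -0.1, 0], [-0.3, -0.12, 0.17, -0.3, 0], [-0.3, -0.12, 0.17, -0.5, 0], [-0.3, -0.12, 0.17, -0.5, 0], [-0.3, -0.12, 0.17, -0.5, 0], [-0.3, -0.12, 0.17, -0.5, 0]],
  ],
)

```text
t: 28.8
tool_pos: [0.4194, 0.1352, 0.0947]
orientation: [3.124, -0.336, 0.001]
force: [0.6, -0.5, 0.6]
opening: 0.0599
gripper_force: 0.0
```

```bash
python3 - <<'E'
from h import *
go(420.5,136,22,168+90)
E
```

```text
t 28.80 tcp [419.4 135.2  94.7] yawY -102.3 tilt [ 0.001 -0.   ] open 59.9 gf 0.0 F [ 0.6 -0.5  0.6] q [ 0.2  -0.2   2.07 -0.    1.27  1.98]
shift [ 0.006  0.004 -0.363] turn 0.005 rows 1.7
```

>>> send_rows(
  plan=[
    [[-0.3, 0, 0, -0.15, 0], [-0.3, 0, 0, -0.3, 0], [-0.3, 0, 0, -0.36, 0], [-0.3, 0, 0, -0.36, 0], [1, 0, 0, -0.36, 0], [1, 0, 0, -0.36, 0], [1, 0, 0, -0.36, 0], [1, 0, 0, -0.36, 0], [1, 0, 0, -0.36, 0], [1, 0, 0, -0.36, 0], [1, 0, 0, -0.2, 0], [1, 0, 0, 0, 0], [1, 0, 0, 0.2, 0], [1, 0, 0, 0.35, 0], [1, 0, 0, 0.35, 0], [1, 0, 0, 0.35, 0]],
  ],
)

```text
t: 30.13
tool_pos: [0.42, 0.1363, 0.1658]
orientation: [-3.122, 0.334, -0.008]
force: [0.0, 0.1, -0.9]
opening: 0.0319
gripper_force: 25.0
```

```bash
python3 - <<'E'
from h import *
go(494,-403,68,90)
E
```

```text
t 30.13 tcp [420.  136.3 165.8] yawY -102.2 tilt [0.005 0.001] open 31.9 gf 25.0 F [ 0.   0.1 -0.9] q [ 0.2  -0.28  2.    0.    1.41  1.98]
shift [ 0.37  -2.696 -0.489] turn 0.203 rows 13.3
```

>>> send_rows(
  plan=[
    [[1, 0.12, -1, 0, 0.2], [1, 0.12, -1, 0, 0.2], [1, 0.12, -1, 0, 0.2], [1, 0.12, -1, 0, 0.2], [1, 0.12, -1, 0, 0.2], [1, 0.12, -1, 0, 0.2]],
  ],
)

```text
t: 30.63
tool_pos: [0.4414, -0.0696, 0.1615]
orientation: [3.14, -0.013, -0.004]
force: [0.0, 0.8, -0.3]
opening: 0.0321
gripper_force: 25.0
```

>>> send_rows(
  plan=[
    [[1, 0.12, -1, 0, 0], [1, 0.12, -1, 0, 0], [1, 0.12, -1, 0, 0], [1, 0.12, -1, 0, 0], [1, 0.12, -1, 0, 0], [1, 0.12, -1, 0, 0]],
  ],
)

```text
t: 31.13
tool_pos: [0.4653, -0.2688, 0.161]
orientation: [3.141, -0.012, -0.004]
force: [0.7, -0.4, -0.0]
opening: 0.0317
gripper_force: 25.0
```

>>> send_rows(
  plan=[
    [[1, 0.13, -0.68, 0, 0], [1, 0.13, -0.68, 0, 0], [1, 0.13, -0.68, 0, 0], [1, 0.13, -0.68, 0, 0], [1, 0.13, -0.68, 0, 0], [1, 0.13, -0.68, -0.15, 0], [1, 0.13, -0.68, -0.35, 0], [1, 0.13, -0.68, -0.47, 0], [1, 0.13, -0.68, -0.47, 0], [1, 0.13, -0.68, -0.47, 0], [0, 0.13, -0.68, -0.47, 0], [0, 0.13, -0.68, -0.47, 0], [0, 0.13, -0.68, -0.47, 0], [0, 0.13, -0.68, -0.47, 0], [0, 0.13, -0.68, -0.4, 0], [0, 0.13, -0.68, -0.2, 0], [0, 0.13, -0.68, 0, 0], [0, 0.13, -0.68, 0.15, 0], [0, 0.13, -0.68, 0.15, 0]],
  ],
)

```text
t: 32.72
tool_pos: [0.4955, -0.4032, 0.2044]
orientation: [3.132, -0.006, 0.017]
force: [0.6, -0.4, 2.7]
opening: 0.0465
gripper_force: 0.0
```

```bash
python3 - <<'E'
from h import *
grab('top','t6'); slats('t6')
drawer('w8')
go(713.5,141.5,110,10.5+90)
E
```

```text
px [259. 132.] rect [695. 138.] size [101.  32.] long axis deg 10.5 mean [703. 142.  23.] 322
px [328. 140.] rect [680. -45.] size [100.  32.] long axis deg 2.5 mean [679. -45.  22.] 420
px [328. 180.] rect [570. -42.] size [ 32. 100.] long axis deg 167.5 mean [570. -42.  23.] 429
drawer 33 [ 562. -347.] [67. 33.] 0 z 44.0 2354
drawer 33 [ 515. -401.] [ 32. 100.] 89 z 44.0 2580
drawer 33 [ 528. -298.] [66. 34.] 0 z 44.0 2139
drawer 33 [ 492. -345.] [65. 32.] 0 z 44.0 2101
t 32.82 tcp [ 493.5 -401.3  197.2] yawY -90.2 tilt [ 0.004 -0.004] open 46.6 gf 0.0 F [ 0.2  0.2 -1.2] q [-0.76  0.24  1.43  0.    1.46  0.81]
shift [ 1.1    2.714 -0.436] turn 0.178 rows 14.2
```

>>> send_rows(
  plan=[
    [[-0.3, 0.36, 1, 0, 0.18], [-0.3, 0.36, 1, 0, 0.18], [-0.3, 0.36, 1, 0, 0.18], [-0.3, 0.36, 1, 0, 0.18], [-0.3, 0.36, 1, 0, 0.18], [-0.3, 0.36, 1, 0, 0.18]],
  ],
)

```text
t: 33.32
tool_pos: [0.5652, -0.1934, 0.1919]
orientation: [-3.124, -0.297, 0.002]
force: [0.2, 0.2, 0.8]
opening: 0.0605
gripper_force: 0.0
```

>>> send_rows(
  plan=[
    [[-0.3, 0.37, 1, 0, 0], [-0.3, 0.37, 1, 0, 0], [-0.3, 0.37, 1, 0, 0], [-0.3, 0.37, 1, 0, 0], [-0.3, 0.37, 1, 0, 0], [-0.3, 0.37, 1, 0, 0]],
  ],
)

```text
t: 33.82
tool_pos: [0.6386, 0.0061, 0.1918]
orientation: [-3.125, -0.297, 0.002]
force: [0.3, -0.2, 0.8]
opening: 0.0602
gripper_force: 0.0
```

>>> send_rows(
  plan=[
    [[-0.3, 0.37, 0.71, 0, 0], [-0.3, 0.37, 0.71, 0, 0], [-0.3, 0.37, 0.71, 0, 0], [-0.3, 0.37, 0.71, 0, 0], [-0.3, 0.37, 0.71, -0.1, 0], [-0.3, 0.37, 0.71, -0.3, 0], [-0.3, 0.37, 0.71, -0.5, 0], [-0.3, 0.37, 0.71, -0.5, 0], [-0.3, 0.37, 0.71, -0.5, 0], [-0.3, 0.37, 0.71, -0.5, 0]],
  ],
)

```text
t: 34.65
tool_pos: [0.7127, 0.1413, 0.0947]
orientation: [3.128, 0.289, 0.001]
force: [0.7, -1.0, 0.5]
opening: 0.0601
gripper_force: 0.0
```

```bash
python3 - <<'E'
from h import *
go(713.5,141.5,22,100.5)
E
```

```text
t 34.65 tcp [712.7 141.3  94.7] yawY -79.4 tilt [0. 0.] open 60.1 gf 0.0 F [ 0.7 -1.   0.5] q [ 0.13  0.56  1.22 -0.    1.36  1.51]
shift [ 0.004  0.001 -0.363] turn -0.001 rows 1.7
```

>>> send_rows(
  plan=[
    [[-0.3, 0, 0, -0.15, 0], [-0.3, 0, 0, -0.3, 0], [-0.3, 0, 0, -0.36, 0], [-0.3, 0, 0, -0.36, 0], [1, 0, 0, -0.36, 0], [1, 0, 0, -0.36, 0], [1, 0, 0, -0.36, 0], [1, 0, 0, -0.36, 0], [1, 0, 0, -0.36, 0], [1, 0, 0, -0.36, 0], [1, 0, 0, -0.2, 0], [1, 0, 0, 0, 0], [1, 0, 0, 0.2, 0], [1, 0, 0, 0.35, 0], [1, 0, 0, 0.35, 0], [1, 0, 0, 0.35, 0]],
  ],
)

```text
t: 35.98
tool_pos: [0.7142, 0.1422, 0.1672]
orientation: [-3.128, -0.29, -0.01]
force: [-0.1, -0.5, -1.3]
opening: 0.0318
gripper_force: 25.0
```

```bash
python3 - <<'E'
from h import *
go(535,-250,68,90)
E
```

```text
t 35.98 tcp [714.2 142.2 167.2] yawY -79.4 tilt [0.006 0.001] open 31.8 gf 25.0 F [-0.1 -0.5 -1.3] q [0.13 0.51 1.16 0.   1.47 1.51]
shift [-0.896 -1.961 -0.496] turn -0.177 rows 10.6
```

>>> send_rows(
  plan=[
    [[1, -0.5, -1, 0, -0.18], [1, -0.5, -1, 0, -0.18], [1, -0.5, -1, 0, -0.18], [1, -0.5, -1, 0, -0.18], [1, -0.5, -1, 0, -0.18], [1, -0.5, -1, 0, -0.18], [1, -0.5, -1, 0, -0.18]],
  ],
)

```text
t: 36.57
tool_pos: [0.6097, -0.0614, 0.1611]
orientation: [3.141, -0.012, -0.006]
force: [0.1, 1.0, 0.1]
opening: 0.0318
gripper_force: 25.0
```

>>> send_rows(
  plan=[
    [[1, -0.4, -0.96, 0, 0], [1, -0.4, -0.96, 0, 0], [1, -0.4, -0.96, 0, 0], [1, -0.4, -0.96, 0, 0], [1, -0.4, -0.96, 0, 0], [1, -0.4, -0.96, 0, 0], [1, -0.4, -0.96, -0.15, 0], [1, -0.4, -0.96, -0.35, 0], [1, -0.4, -0.96, -0.47, 0], [1, -0.4, -0.96, -0.47, 0], [1, -0.4, -0.96, -0.47, 0], [0, -0.4, -0.96, -0.47, 0], [0, -0.4, -0.96, -0.47, 0], [0, -0.4, -0.96, -0.47, 0], [0, -0.4, -0.96, -0.47, 0], [0, -0.4, -0.96, -0.4, 0], [0, -0.4, -0.96, -0.2, 0], [0, -0.4, -0.96, 0, 0], [0, -0.4, -0.96, 0.15, 0], [0, -0.4, -0.96, 0.15, 0]],
  ],
)

```text
t: 38.23
tool_pos: [0.5363, -0.2523, 0.2032]
orientation: [3.134, -0.006, 0.019]
force: [-0.2, -1.1, 1.3]
opening: 0.0464
gripper_force: 0.0
```

```bash
python3 - <<'E'
from h import *
grab('top','t7'); slats('t7')
drawer('w9')
go(370,-327,200,90)
E
```

```text
px [328. 140.] rect [679. -45.] size [101.  32.] long axis deg 2.7 mean [679. -45.  23.] 420
px [328. 180.] rect [570. -42.] size [ 32. 100.] long axis deg 167.5 mean [569. -41.  23.] 432
drawer 33 [ 562. -346.] [33. 66.] 90 z 44.0 2160
drawer 33 [ 531. -416.] [ 34. 101.] 89 z 44.0 2194
drawer 33 [ 519. -250.] [ 32. 101.] 89 z 44.0 2492
drawer 33 [ 528. -298.] [32. 66.] 90 z 44.0 2130
drawer 33 [ 492. -345.] [33. 64.] 90 z 44.0 1847
t 38.33 tcp [ 533.8 -251.   196.4] yawY -90.2 tilt [ 0.005 -0.003] open 46.5 gf 0.0 F [ 0.3  1.2 -1. ] q [-0.53  0.12  1.57  0.    1.44  1.05]
shift [-0.819 -0.38   0.018] turn 0.003 rows 4.3
```

View pics/w9.png

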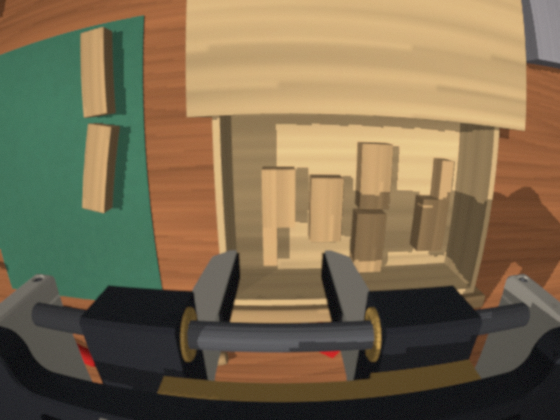

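All five faulty slats lie flat in the drawer, at (278,215), (325,208), (375,175), (368,240) and (435,205). Only the two good ones stay on the mat. Now I close the fingers, go in front of the handle bar and push.

>>> send_rows(
  plan=[
    [[0.5, -0.82, -0.38, 0, 0], [1, -0.82, -0.38, 0, 0], [1, -0.82, -0.38, 0, 0], [1, -0.82, -0.38, 0, 0], [1, -0.82, -0.38, 0, 0], [1, -0.82, -0.38, 0, 0], [1, -0.82, -0.38, -0.2, 0], [1, -0.82, -0.38, -0.4, 0], [1, -0.82, -0.38, -0.58, 0], [1, -0.82, -0.38, -0.63, 0], [1, -0.82, -0.38, -0.63, 0], [1, -0.82, -0.38, -0.63, 0]],
  ],
)

```text
t: 39.33
tool_pos: [0.3687, -0.3257, 0.0675]
orientation: [-3.141, 0.005, 0.001]
force: [0.3, 0.3, 0.6]
opening: 0.0007
gripper_force: 0.0
```

```bash
python3 - <<'E'
from h import *
go(545,-327,68)
E
```

```text
t 39.33 tcp [ 368.7 -325.7   67.5] yawY -90.2 tilt [-0.001  0.001] open 0.7 gf 0.0 F [0.3 0.3 0.6] q [-0.83 -0.01  1.95  0.    1.2   0.75]
shift [ 0.882 -0.007  0.003] turn 0.000 rows 4.2
```

>>> send_rows(
  plan=[
    [[1, 0.03, 0, 0, 0], [1, 0.07, 0, 0, 0], [1, 0.12, 0, 0, 0], [1, 0.18, 0, 0, 0], [1, 0.24, 0, 0, 0], [1, 0.3, 0, 0, 0], [1, 0.36, 0, 0, 0], [1, 0.42, 0, 0, 0], [1, 0.48, 0, 0, 0], [1, 0.54, 0, 0, 0], [1, 0.6, 0, 0, 0], [1, 0.66, 0, 0, 0], [1, 0.72, 0, 0, 0], [1, 0.77, 0, 0, 0], [1, 0.81, 0, 0, 0], [1, 0.84, 0, 0, 0], [1, 0.86, 0, 0, 0], [1, 0.88, 0, 0, 0], [1, 0.9, 0, 0, 0], [1, 0.9, 0, 0, 0]],
  ],
)

```text
t: 41.0
tool_pos: [0.5489, -0.3261, 0.0674]
orientation: [3.141, -0.006, 0.001]
force: [0.6, -0.6, -0.5]
opening: 0.0003
gripper_force: 0.0
```

>>> send_rows(
  plan=[
    [[1, 0.01, 0, 0, 0], [1, 0.02, 0, 0, 0], [1, 0.03, 0, 0, 0], [1, 0.035, 0, 0, 0], [1, 0.035, 0, 0, 0]],
  ],
)

```text
t: 41.42
tool_pos: [0.5555, -0.3261, 0.0672]
orientation: [-3.142, 0.006, -0.0]
force: [0.4, 0.9, 0.1]
opening: 0.0005
gripper_force: 0.1
```

>>> send_rows(
  plan=[
    [[1, 0.01, 0, 0, 0], [1, 0.02, 0, 0, 0], [1, 0.03, 0, 0, 0], [1, 0.035, 0, 0, 0], [1, 0.035, 0, 0, 0]],
  ],
)

```text
t: 41.83
tool_pos: [0.556, -0.3261, 0.067]
orientation: [-3.139, 0.007, 0.021]
force: [-34.8, 3.6, 21.2]
opening: 0.0005
gripper_force: 17.2
```

The drawer is at its home stop. I back off, rise and check.

>>> send_rows(
  plan=[
    [[1, 0.008, 0, 0, 0], [1, 0.008, 0, 0, 0], [1, -0.03, 0, 0, 0], [1, -0.1, 0, 0, 0], [1, -0.25, 0, 0, 0], [1, -0.35, 0, 0, 0], [1, -0.35, 0, 0.2, 0], [1, -0.35, 0, 0.4, 0], [1, -0.35, 0, 0.6, 0], [1, -0.35, 0, 0.8, 0], [1, -0.35, 0, 0.8, 0], [1, -0.9, 0.3, 0.8, 0], [1, -0.9, 0.3, 0.8, 0], [1, -0.9, 0.3, 0.8, 0], [1, -0.9, 0.3, 0.8, 0]],
  ],
)

```text
t: 43.08
tool_pos: [0.3764, -0.2619, 0.2246]
orientation: [-3.138, 0.005, 0.007]
force: [-1.0, -0.3, -0.4]
opening: 0.0003
gripper_force: 0.0
```

```bash
python3 - <<'E'
from h import *
st(); s,p,d=grab('top','t8'); slats('t8'); W=world('top',d)*1000
w=W[172:184,415:468]; m=(w[...,2]>68)&(w[...,2]<85); print('bar',m.sum(),np.round(np.median(w[m],axis=0),1), '(start 567.9)')
w=W[140:260,150:230].reshape(-1,3); H=w[(w[:,2]>120)&(w[:,2]<160)]
print('pot handle',cv2.minAreaRect(H[:,:2].astype(np.float32)),np.round(np.median(H,axis=0)))
E
```

```text
t 43.08 tcp [ 376.4 -261.9  224.6] yawY -90.2 tilt [-0.005  0.004] open 0.3 gf 0.0 F [-1.  -0.3 -0.4] q [-0.72 -0.25  1.87 -0.    1.52  0.85]
px [328. 140.] rect [680. -45.] size [101.  32.] long axis deg 2.6 mean [679. -45.  22.] 406
px [328. 180.] rect [570. -42.] size [ 32. 101.] long axis deg 167.9 mean [569. -42.  22.] 436
bar 223 [ 568.1 -322.2   74.5] (start 567.9)
pot handle ((447.4385681152344, 320.998046875), (96.38404083251953, 12.082656860351562), 76.09961700439453) [446. 320. 139.]
```

View pics/t8.png

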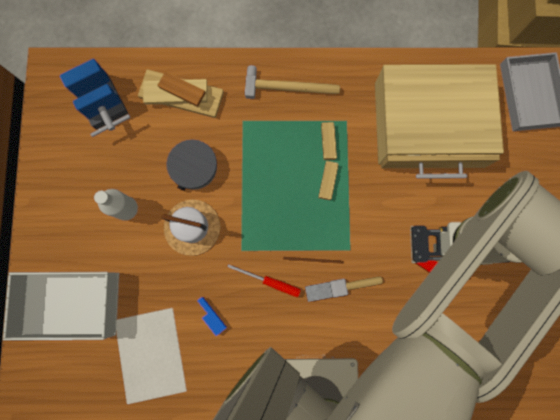

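The drawer is shut, with its bar at (441,177) as at the start. The pot is on the cork at (187,227), and the two good slats, the bottle and the pencil have not moved. I hand the job in.

```bash
python3 -c "
from h import *
print(order.close_job())"
```

```text
the job is handed in; nothing more can be done
None
```

I've handed the job in: the pot stands upright on the cork, all five faulty slats are in the fully closed scrap drawer, and the good slats, bottle and pencil haven't moved.

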